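# Seat the hole plate on a tube rack's guide posts

## Robot

A 6-joint arm with a two-finger parallel gripper is mounted at the origin on the work surface. World frame = base frame: x ahead of the robot, y to its left, z up, the work surface at z = 0. Lengths are in mm, angles in degrees, forces in N, time in s.
With the tool pointing down it reaches from about 350 to 850 mm from the base axis. Payload 8.1 kg.
Tool frame: the origin (TCP) lies where the fingers leave the gripper's body, on its centre line; the fingertips stand 73 mm ahead of it and the grasp point (between the pads) lies 54 mm ahead of it; z points along the fingers, y is the line along which they close (so a half turn about z gives the same grasp; the last joint's range is limited). The gripper opens to 85 mm and grips with 20 to 120 N. Pads are 22 mm wide; open, the fingers measure 114 mm over their backs; the gripper's body (76 mm by 85 mm) begins 54 mm behind the grasp point. The pads swing forward as they close: fully open they stand 13 mm farther back than shut.
Start: joints at [-4.893, 7.471, 85.268, -0, 87.261, -4.893], TCP at [600.005, 0.022, 303.892] pointing down, gripper open.
Joint ranges: [-169.43, 169.43], [-51.17, 129.36], [1.28, 143.12], [-76.62, 256.62], [0, 156.53], [-152.29, 152.29]. Speed limits (degrees/s): [136.94, 136.94, 159.86, 180, 180, 180].

## Interface

Orientations are given as [roll, pitch, yaw] about the fixed x, y, z axes, in that order (R = Rz(yaw) Ry(pitch) Rx(roll)).
In Python, from bench import sense, optics, r gives the robot as it stands.
- The arm moves only by the tool servo_tool, never from a script. Its argument "plan" is a list that holds one entry, the list of rows, each a list of 5 numbers: the shift along the world's x, y, z in m, then the turn about the world's z in degrees, then the finger opening in m, from 0 to 0.0854. A call has 1 to 10 rows; each row shifts and turns the commanded pose from where the row before left it; what a row does not reach is not made up. A row lasts 1/10 s, in which the tool goes at most 50 mm and 8.59 degrees, less where a joint would pass 70% of its speed; a pose out of reach is approached as far as the arm can. A call is refused whole if a number of a shift passes 0.05 or a number of a turn 8.59, either way. A call with a gripper value outside its range is refused whole. The fingers move at their own pace and stop on an object; "force" is the grip in N (left out, the last holds). Time passes only in rows, so rows that do not move let the fingers close. It gives the time, the measured TCP pose, the force, the opening and the grip force at its end, in the units of the state.
- sense(): the state, without advancing time (a new reading comes with each control period).
- optics.snapshot(name): name is "scene" or "side" or "wrist"; returns a dict with "frame" (384x512x3 uint8, blue, green, red), "fx", "fy", "cx", "cy" (pixels), "cam_to_world" (4x4, takes a point from camera to world coordinates). Camera axes: x right, y down, z forward; pixel columns grow to the right and rows downward; lengths in mm; the calibration is good to about 2 mm. A picture is of the moment at which its call begins. There is no depth.
- r.hand_in(): hands the job in; it is judged then, once.
The state is a dict: "time": time; "joint_pos": joint angles; "qd": joint speeds; "joint_efforts": joint torques, N m; "tool_pos": TCP position; "tcp_rot": TCP orientation; "ft_force": force on the tool from outside, world axes, zero at the start; "wrist_torque": the same for the moment, N m; "finger_gap": finger opening in mm; "grip_force": force on a finger pad.
Only numpy, scipy, OpenCV 4.12 (cv2) and the standard library are available. Lean on these libraries where they do the work, as an engineer would, in place of code of your own. Each camera call takes 0.05 s, during which the arm holds its last target. There are 200 camera calls.

## Task

Take the flat white plate whose two large end holes match the spacing of the two steel posts on the tube rack base, lower it over both posts until it lies fully home and flat on the base, and let go of it there; do not drop it onto the posts. Leave the other two white plates where they lie.

Things in the scene. Friction and masses are not known exactly. Their poses are not given: they have to be found in the camera images.
- rack_plate: Plate to fit: white plastic, 150 x 60 x 6 mm, flat on the deck, 60 to 130 g. Two 26 mm holes on its long middle line, 55 mm either side of centre (110 mm apart), six 13 mm holes between. Upright lifting rib on its middle, 60 mm long in x, 12 mm thick in y, up to 44 mm above the underside: grip it across y. Origin: centre of underside; x long, z up. Either way round fits.
- rack_base: Fixed white block 170 x 76 mm, 30 mm high, with two upright steel posts, 10 mm thick, pointed, on its long middle line 55 mm either side of centre (110 mm apart), rising 45 mm above the block (75 mm above the deck). Origin: centre of the underside, on the deck; x along the line of the posts, z up. Plate home: its underside 30 mm above this origin.
- short_plate: Wrong plate, leave alone: same white plastic, 112 x 60 x 6 mm, flat on the deck, its two 26 mm holes only 74 mm apart, two 13 mm holes; rib 34 mm long, 12 mm thick, up to 44 mm. Origin: centre of underside; x along its length, z up.
- one_hole_plate: Wrong plate, leave alone: outline (150 x 60 x 6 mm), material, small holes and rib as the right plate, but a 26 mm hole at one end only (its +x end), the other end solid. Flat on the deck. Origin: centre of underside; x along its length, z up.
Things that resemble listed ones, but are neither listed nor needed, are in the scene too. Leave any yellow look-alike of the rack_base alone.

How it is judged:
By the outcome, as a careful person would: the job done as asked, in the order asked, and still so for the second after the job is handed in, with the robot touching nothing.
It also fails if it takes over 45 s, if anything falls off the work surface, if the arm or the gripper's body presses on something with over 40 N, if the wrist force passes 120 N, or if a joint passes its speed limit or range.

## Working session

There is one attempt and no reset: what is moved stays moved. The work goes in short steps, Python scripts to look and compute and a tool call to move; the robot and the scene stay as the last step left them, time stands still between calls to the robot, and variables do not carry over. Pictures are saved under pics/ and viewed, at most 10 in all, crops included, and the job is handed in when it is done.

Besides the shell and the picture viewer there is one more tool, called after "Emit:" in YAML: its name, and indented under it one key for each argument. servo_tool: Moves the arm, as the interface text tells. Its arguments: {"type":"object","properties":{"plan":{"type":"array"},"force":{"type":"number"}},"required":["plan"]}

```bash
mkdir -p pics; python3 - <<'E'
from bench import sense, optics, r
import cv2,pickle
for n in("scene","side"):
    s=optics.snapshot(n);pickle.dump(s,open(n+'.pkl','wb'));cv2.imwrite(f'pics/{n}.png',cv2.resize(s['frame'],(800,600),interpolation=cv2.INTER_CUBIC))
    print(n,s['fx'],s['cx'],s['cy'],s['cam_to_world'])
print(sense())
E
```

```text
scene 372.4348487071631 258.28979816747307 192.32475925512685 [[-5.33140446e-01  5.77807389e-01 -6.17980491e-01  1.20712110e+03]
 [ 8.45808405e-01  3.47428434e-01 -4.04847658e-01  5.85677127e+02]
 [-1.92199739e-02 -7.38533754e-01 -6.73942496e-01  8.58993446e+02]
 [ 0.00000000e+00  0.00000000e+00  0.00000000e+00  1.00000000e+00]]
side 416.57321594182355 257.7786845152977 190.78409040547743 [[ 8.56185939e-01 -2.69232748e-01  4.40975471e-01 -9.66831704e+01]
 [-5.16331293e-01 -4.15062979e-01  7.49082586e-01 -8.34553446e+02]
 [-1.86449705e-02 -8.69043412e-01 -4.94384379e-01  6.39420137e+02]
 [ 0.00000000e+00  0.00000000e+00  0.00000000e+00  1.00000000e+00]]
{'time': 0.1, 'joint_pos': array([-4.89338562e+00,  7.51199592e+00,  8.53236462e+01,  4.05171482e-04,
        8.72615315e+01, -4.89310322e+00]), 'qd': array([-0.02439192, -0.10153126, -0.15241976, -0.11800504,  0.03995708,
       -0.07809007]), 'joint_efforts': array([ 1.52257860e-03, -5.70947063e+01, -5.01941299e+01, -1.80579236e-04,
        8.16394575e-03,  5.26326357e-05]), 'tool_pos': array([5.99623315e+02, 5.32489097e-02, 3.02930749e+02]), 'tcp_rot': array([-1.79903215e+02, -8.69181080e-03,  8.99996906e+01]), 'ft_force': array([ 0.08173717, -0.30216787, -0.40003817]), 'wrist_torque': array([ 0.00432321,  0.04448897, -0.01823001]), 'grip_force': 0.0, 'finger_gap': 85.16225943961688}
```

View pics/scene.png

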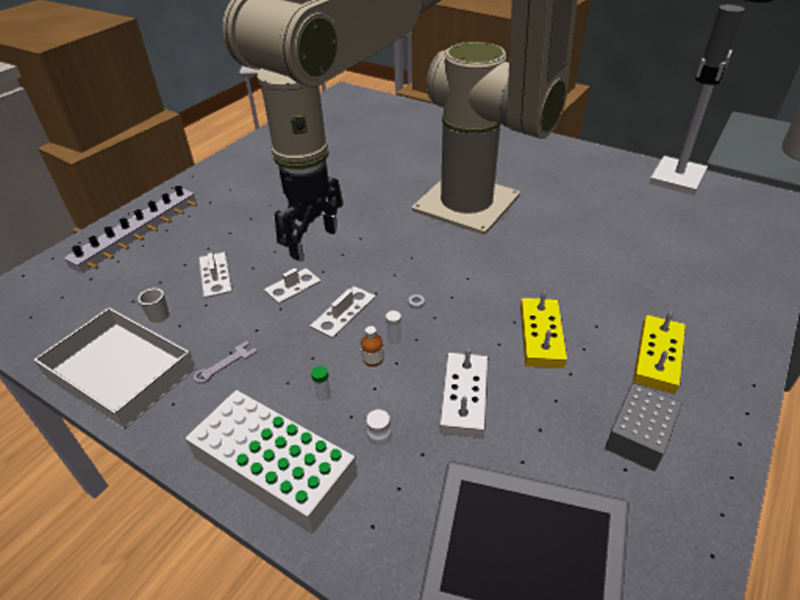

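View pics/side.png

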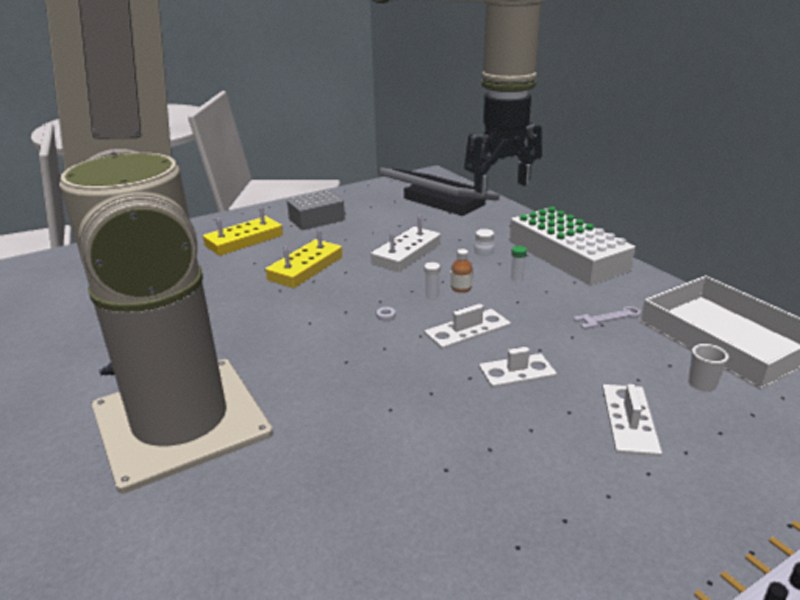

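The right plate shows two large end holes: scene (342,310), side (467,326). The short plate is at scene (292,284) and the one-hole plate at (214,273). The white base is at scene (465,392), side (406,247). I'll enlarge both the plate and the base.

```bash
python3 - <<'E'
import cv2,pickle,numpy as np
S=pickle.load(open('scene.pkl','rb'))['frame'];D=pickle.load(open('side.pkl','rb'))['frame']
def c(f,x,y,k):return cv2.resize(f[y:y+int(300/k),x:x+int(400/k)],(400,300),interpolation=cv2.INTER_CUBIC)
# scene plate 190..247,174..217 k7 ; base 268..., side plate, base
a=np.vstack([np.hstack([c(S,193,176,7),c(S,265,220,5)]),np.hstack([c(D,270,186,7),c(D,233,136,7)])])
cv2.imwrite('pics/c.png',a)
E
```

```text
(no output)
```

View pics/c.png

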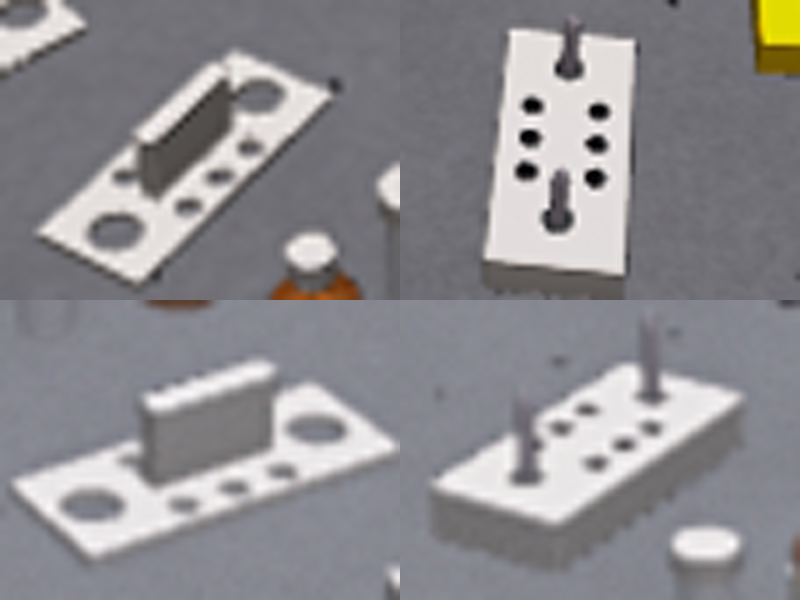

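Crop shows plate holes and corners and the base's top corners and post roots and tips clearly; I'll fit poses (x, y, yaw) to these points in both views.

```bash
cat > fit.py <<'E'
import numpy as np,pickle
from scipy.optimize import least_squares
def proj(s,P):
    T=np.linalg.inv(s['cam_to_world']);q=P@T[:3,:3].T+T[:3,3]
    return np.c_[s['fx']*q[:,0]/q[:,2]+s['cx'],s['fy']*q[:,1]/q[:,2]+s['cy']]
def place(p,L,z=0):
    c,s=np.cos(p[2]),np.sin(p[2]);return np.c_[p[0]+c*L[:,0]-s*L[:,1],p[1]+s*L[:,0]+c*L[:,1],L[:,2]+z]
def px(c,x0,y0,k):return (np.array(c,float)+.5)/k-.5+[x0,y0]
def fit(obs,p0):  # obs list of (cam, pix Nx2, local Nx3)
    f=lambda p:np.concatenate([(proj(s,place(p,np.array(L,float)))-u).ravel() for s,u,L in obs])
    o=least_squares(f,p0,loss='soft_l1',x_scale=[10,10,.1]);return o.x,f(o.x)
E
python3 - <<'E'
from fit import *
S=pickle.load(open('scene.pkl','rb'));D=pickle.load(open('side.pkl','rb'))
def gr(s,u,z):
    M=s['cam_to_world'];d=M[:3,:3]@[(u[0]-s['cx'])/s['fx'],(u[1]-s['cy'])/s['fy'],1];return M[:3,3]+d*(z-M[2,3])/d[2]
ps=px([(118,231),(258,97),(37,233),(142,284),(335,95),(233,50)],193,176,7)
pd=px([(92,205),(317,129),(10,185),(93,260),(400,148),(310,82)],270,186,7)
bs=px([(169,70),(158,219),(173,18),(161,170),(110,30),(236,40),(226,274),(85,262)],265,220,5)
bd=px([(125,175),(252,97),(125,95),(248,12),(30,187),(158,224),(344,100),(225,62)],233,136,7)
for n,s,u in(('ps',S,ps),('pd',D,pd)):print(n,np.round([gr(s,a,6)[:2] for a in u]).tolist())
for n,s,u in(('bs',S,bs),('bd',D,bd)):print(n,np.round([gr(s,a,z)[:2] for a,z in zip(u,[30,30,75,75,30,30,30,30])]).tolist())
E
```

```text
ps [[573.0, -21.0], [464.0, -20.0], [594.0, -53.0], [595.0, 9.0], [443.0, 12.0], [441.0, -51.0]]
pd [[457.0, -29.0], [567.0, -31.0], [437.0, 1.0], [435.0, -61.0], [586.0, -61.0], [588.0, 1.0]]
bs [[538.0, 285.0], [637.0, 329.0], [539.0, 285.0], [639.0, 330.0], [529.0, 240.0], [497.0, 308.0], [650.0, 377.0], [682.0, 309.0]]
bd [[533.0, 280.0], [634.0, 324.0], [531.0, 274.0], [635.0, 329.0], [488.0, 294.0], [519.0, 225.0], [671.0, 295.0], [646.0, 370.0]]
```

Emit:
servo_tool:
  plan:
    - [[-0.01,-0.003,0,-8.5,0.085],[-0.01,-0.003,0,-8.5,0.085],[-0.01,-0.003,0,-8.5,0.085],[-0.01,-0.003,0,-8.5,0.085],[-0.01,-0.003,0,-8.5,0.085],[-0.01,-0.003,0,-8.5,0.085],[-0.01,-0.003,0,-8.5,0.085],[-0.01,-0.002,0,-8.5,0.085],[-0.004,-0.002,0,-8.5,0.085],[0,0,0,-8.5,0.085]]

```text
time: 1.1
tool_pos: [515.3, -25.1, 303.5]
tcp_rot: [-180.0, 0.1, 4.6]
ft_force: [0.6, 0.2, -0.4]
finger_gap: 84.9
grip_force: 0.0
```

Emit:
servo_tool:
  plan:
    - [[0,0,0,-5.0,0.085],[0,0,0,0,0.085],[0,0,0,0,0.085],[0,0,0,0,0.085]]

```text
time: 1.5
tool_pos: [515.9, -25.0, 303.7]
tcp_rot: [-180.0, 0.0, 0.1]
ft_force: [-0.2, 0.2, -1.3]
finger_gap: 84.6
grip_force: 0.0
```

```bash
python3 - <<'E'
from bench import sense, optics
import cv2,pickle
s=optics.snapshot('wrist');pickle.dump(s,open('w1.pkl','wb'));cv2.imwrite('pics/w1.png',cv2.resize(s['frame'],(800,600),interpolation=cv2.INTER_CUBIC))
print(s['fx'],s['cam_to_world'].round(3));q=sense();print(q['tool_pos'],q['tcp_rot'],q['joint_pos'])
E
```

```text
341.35219833062473 [[ 3.00000e-03 -9.59000e-01 -2.85000e-01  5.87645e+02]
 [-1.00000e+00 -3.00000e-03 -1.00000e-03 -2.45640e+01]
 [ 0.00000e+00  2.85000e-01 -9.59000e-01  3.73121e+02]
 [ 0.00000e+00  0.00000e+00  0.00000e+00  1.00000e+00]]
[515.97260813 -24.95346459 303.74439331] [-1.79997575e+02  1.49229565e-02  1.02069229e-01] [-8.45704784e+00 -5.51314692e+00  9.84161684e+01  1.77099264e-04
  8.71120962e+01  8.14408743e+01]
```

View pics/w1.png

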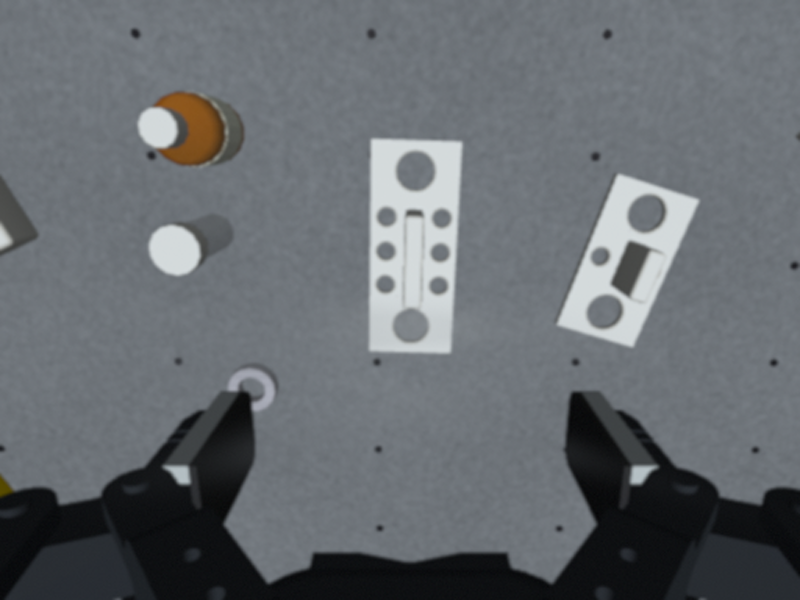

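Wrist view: the plate is between (371,138) and (451,353), with large holes at (416,171) and (411,325). The short plate's nearest corner is at (557,324).

```bash
python3 - <<'E'
from fit import *
W=pickle.load(open('w1.pkl','rb'));S=pickle.load(open('scene.pkl','rb'));D=pickle.load(open('side.pkl','rb'))
u=px([(416,171),(411,325),(371,138),(462,141),(451,353),(369,352)],0,0,1.5625)
L=np.array([(55,0,6),(-55,0,6),(75,30,6),(75,-30,6),(-75,-30,6),(-75,30,6)])
x,e=fit([(W,u,L)],[515,-25,0]);print('plate',x[:2],np.degrees(x[2]),e.round(1))
x,e=fit([(S,px([(118,231),(258,97),(37,233),(142,284),(335,95),(233,50)],193,176,7),L[[0,1,3,2,5,4]])],[515,-25,0]);print('S',x[:2],np.degrees(x[2]),e.round(1))
x,e=fit([(D,px([(92,205),(317,129),(10,185),(93,260),(400,148),(310,82)],270,186,7),L[[1,0,5,4,3,2]])],[515,-25,0]);print('D',x[:2],np.degrees(x[2]),e.round(1))
u=px([(616,174),(699,199),(633,347),(557,324)],0,0,1.5625)
L=np.array([(56,30,6),(56,-30,6),(-56,-30,6),(-56,30,6)])
x,e=fit([(W,u,L)],[500,-150,0]);print('short',x,e.round(1),place(x,L)[:,:2].round())
E
```

```text
plate [514.68586267 -27.33470944] -1.453818779218819 [-0.2 -0.1 -0.   0.7  0.   0.2  0.1  0.  -0.2 -0.1  0.3 -0.9]
S [518.4485997  -20.47407102] -1.0099429597970664 [-0.1  0.   0.  -0.   0.4 -0.1 -0.1 -0.3 -0.5  0.1  0.1  0.4]
D [511.69244524 -30.24794098] -0.6981103335434901 [ 0.2  0.1 -0.2 -0.   0.1  0.1 -0.  -0.5 -0.1 -0.   0.   0.4]
short [ 5.06256654e+02 -1.76567102e+02 -2.83886752e-01] [ 0.4 -0.4 -0.3  0.   0.  -0.2 -0.1  0.6] [[ 568. -163.]
 [ 552. -221.]
 [ 444. -190.]
 [ 461. -132.]]
```

Emit:
servo_tool:
  plan:
    - [[-0.001,-0.002,-0.04,-1.5,0.07],[0,0,-0.04,0,0.06],[0,0,-0.04,0,0.05],[0,0,-0.035,0,0.05],[0,0,-0.025,0,0.05],[0,0,0,0,0.05]]

```text
time: 2.15
tool_pos: [511.9, -26.5, 119.6]
tcp_rot: [-179.9, 0.5, -1.4]
ft_force: [0.3, 0.1, 0.8]
finger_gap: 50.0
grip_force: 0.0
```

```bash
python3 - <<'E'
from bench import sense, optics
import cv2,pickle
s=optics.snapshot('wrist');pickle.dump(s,open('w2.pkl','wb'));cv2.imwrite('pics/w2.png',cv2.resize(s['frame'],(800,600),interpolation=cv2.INTER_CUBIC))
q=sense();print(q['tool_pos'],q['tcp_rot'],q['finger_gap'])
E
```

```text
[513.53974485 -26.73024008 122.22578029] [-179.9675125     0.24938656   -1.45135589] 50.18831144087543
```

View pics/w2.png

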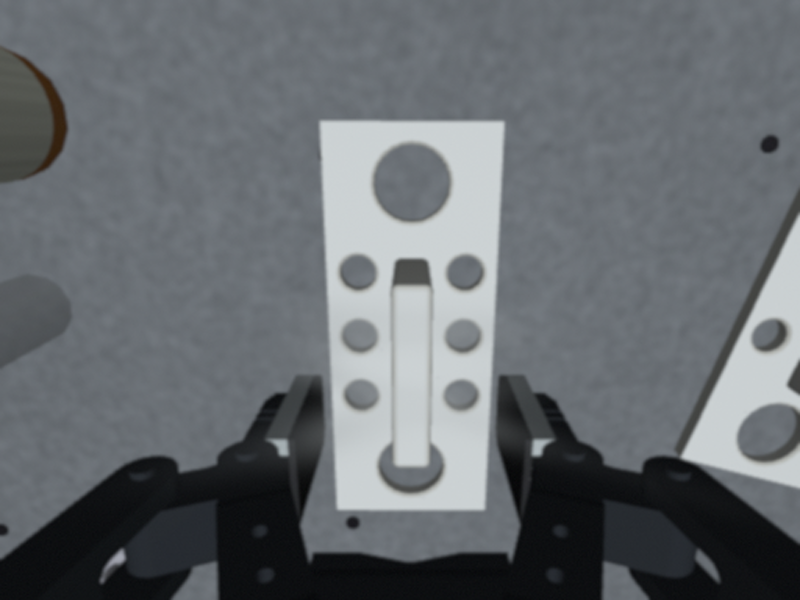

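The rib (x 392–432) is centred between the pads (322 and 498) and square to them. I'll go down and close.

Emit:
servo_tool:
  force: 40
  plan:
    - [[0.001,0,-0.02,0,0.05],[0,0,-0.016,0,0.05],[0,0,0,0,0.04],[0,0,0,0,0.02],[0,0,0,0,0.005],[0,0,0,0,0.005],[0,0,0,0,0.005],[0,0,0,0,0.005]]

```text
time: 3.0
tool_pos: [517.5, -27.2, 90.0]
tcp_rot: [180.0, -0.2, -1.5]
ft_force: [-1.3, 0.1, 7.1]
finger_gap: 11.3
grip_force: 40.3
```

Emit:
servo_tool:
  plan:
    - [[0,0,0.01,0,0.005],[0,0,0.03,0,0.005],[0,0,0.04,0,0.005],[0,0,0.04,0,0.005],[0,0,0.04,0,0.005],[0,0,0,0,0.005],[0.01,0.02,0,0,0.005],[0.01,0.03,0,0,0.005],[0.015,0.03,0,0,0.005],[0.01,0.03,0,0,0.005]]

```text
time: 4.0
tool_pos: [561.3, 84.0, 248.1]
tcp_rot: [180.0, -0.0, -1.5]
ft_force: [0.1, -0.3, -0.7]
finger_gap: 11.1
grip_force: 39.1
```

Emit:
servo_tool:
  plan:
    - [[0.01,0.03,0,0,0.005],[0.01,0.03,0,0,0.005],[0.0,0.02,0,0,0.005],[0,0,0,0,0.005],[0,0,0,0,0.005],[0,0,0,0,0.005],[0,0,0,0,0.005]]

```text
time: 4.7
tool_pos: [581.0, 162.0, 248.0]
tcp_rot: [180.0, -0.0, -1.6]
ft_force: [0.2, -0.6, -0.5]
finger_gap: 11.2
grip_force: 39.1
```

```bash
python3 - <<'E'
from bench import sense, optics
import cv2,pickle
s=optics.snapshot('wrist');s['q']=sense();pickle.dump(s,open('w3.pkl','wb'));cv2.imwrite('pics/w3.png',cv2.resize(s['frame'],(800,600),interpolation=cv2.INTER_CUBIC))
q=s['q'];print(q['tool_pos'],q['tcp_rot'],q['finger_gap'],q['ft_force'],q['time'])
E
```

```text
[581.00786008 162.06638703 247.98336292] [ 1.79991877e+02  1.96483242e-04 -1.56697630e+00] 11.45027984404782 [ 0.38202566  0.07018872 -1.3250942 ] 4.75
```

View pics/w3.png

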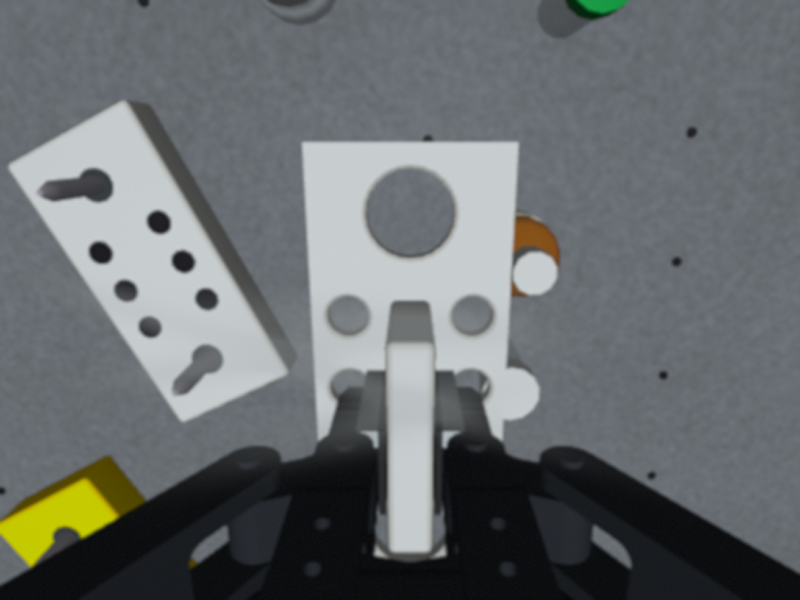

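The base is fully visible: top corners (125,100), (9,165), (183,421), (289,373), post tips (45,190) and (180,386). The held plate's front edge is (302,142)–(519,142), with its front hole at (411,212).

```bash
python3 - <<'E'
from fit import *
W=pickle.load(open('w3.pkl','rb'));q=W['q'];k=1.5625
L=np.array([(85,-38,30),(85,38,30),(-85,38,30),(-85,-38,30),(55,0,75),(-55,0,75),(55,0,30),(-55,0,30)])
u=px([(125,100),(9,165),(183,421),(289,373),(45,190),(180,386),(97,185),(207,358)],0,0,k)
x,e=fit([(W,u,L)],[585,304,.4]);print('base',x[:2],np.degrees(x[2]),e.reshape(-1,2).round(1).tolist())
x1,e=fit([(W,u[:4],L[:4])],[585,304,.4]);print('corners only',x1[:2],np.degrees(x1[2]))
x1,e=fit([(W,u[4:6],L[4:6])],[585,304,.4]);print('tips only',x1[:2],np.degrees(x1[2]))
P=np.array([(75,30,6),(75,-30,6),(55,0,6),(30,6,44),(30,-6,44)],float);v=px([(302,142),(519,142),(411,212),(388,343),(433,343)],0,0,k)
f=lambda p:(proj(W,place(p,P,p[3]))-v).ravel()
o=least_squares(f,[578,162,0,160]);print('plate',o.x,np.degrees(o.x[2]),f(o.x).reshape(-1,2).round(1).tolist())
print(q['tool_pos'])
E
```

```text
base [586.41623033 301.86616168] 24.616437593868675 [[0.3, -3.0], [-2.9, -0.8], [0.2, 2.5], [2.5, 0.5], [-1.9, 0.7], [-1.3, 4.1], [0.9, -0.8], [2.1, -0.2]]
corners only [585.89990649 302.13461635] 24.56176521941939
tips only [587.64953711 300.44698076] 24.796134811255953
plate [ 5.78025858e+02  1.62020888e+02 -2.76157573e-02  1.56836215e+02] -1.5822663440904279 [[0.3, -0.3], [-0.3, -0.2], [-0.3, 1.3], [-2.0, -0.3], [2.2, -0.3]]
[581.00786008 162.06638703 247.98336292]
```

Emit:
servo_tool:
  plan:
    - [[0.002,0.02,0,5,0.005],[0.002,0.03,0,5,0.005],[0.002,0.03,0,5,0.005],[0.002,0.03,0,5,0.005],[0,0.02,0,4,0.005],[0,0.011,0,2.2,0.005],[0,0,-0.03,0,0.005],[0,0,-0.03,0,0.005],[0,0,-0.008,0,0.005],[0,0,0,0,0.005]]

```text
time: 5.75
tool_pos: [588.1, 302.8, 178.0]
tcp_rot: [180.0, 0.2, 24.6]
ft_force: [-0.8, -0.7, -0.8]
finger_gap: 11.0
grip_force: 39.2
```

Emit:
servo_tool:
  plan:
    - [[0,0,0,0,0.005],[0,0,0,0,0.005],[0,0,0,0,0.005],[0,0,0,0,0.005]]

```text
time: 6.15
tool_pos: [589.5, 304.2, 181.2]
tcp_rot: [180.0, -0.1, 24.7]
ft_force: [0.8, 0.4, -0.4]
finger_gap: 11.0
grip_force: 39.2
```

```bash
python3 - <<'E'
from bench import sense, optics
import cv2,pickle,numpy as np
F={}
for n in("scene","side","wrist"):F[n]=optics.snapshot(n)
F['q']=q=sense();pickle.dump(F,open('h.pkl','wb'))
S,D,W=(F[n]['frame'] for n in("scene","side","wrist"))
c=lambda f,x,y,k:cv2.resize(f[y:y+int(300/k),x:x+int(400/k)],(400,300),interpolation=cv2.INTER_CUBIC)
cv2.imwrite('pics/h.png',np.vstack([np.hstack([c(S,260,180,4),c(D,225,100,5)]),np.hstack([c(W,0,0,.79)if 0 else cv2.resize(W,(400,300)),c(W,180,20,2)])]))
print(q['tool_pos'],q['tcp_rot'],q['finger_gap'],q['ft_force'],q['time'])
E
```

```text
[589.11470977 304.08390058 180.27570401] [-1.79999771e+02 -2.77284045e-02  2.47014275e+01] 11.416526711006966 [ 0.84500912  0.15345465 -1.45938259] 6.3
```

View pics/h.png

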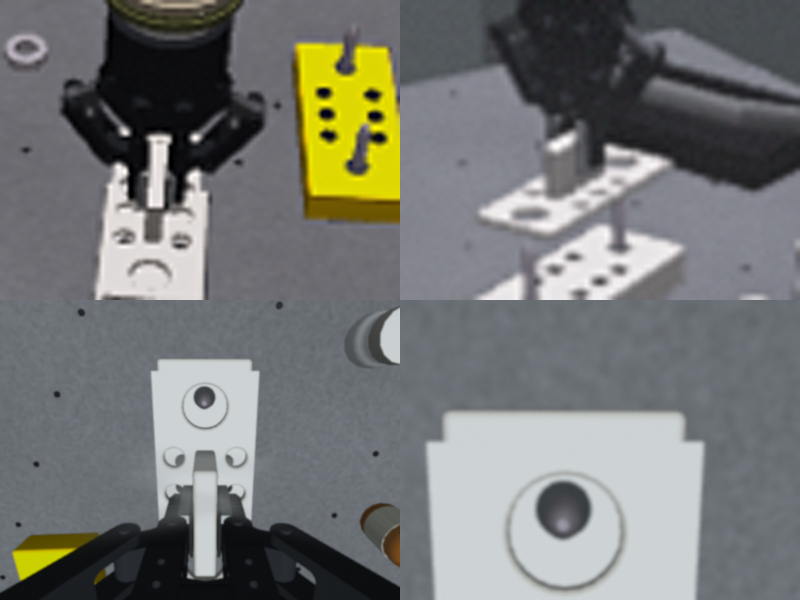

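```bash
python3 - <<'E'
from fit import *
F=pickle.load(open('h.pkl','rb'))
def gr(s,u,z):
    M=s['cam_to_world'];d=M[:3,:3]@[(u[0]-s['cx'])/s['fx'],(u[1]-s['cy'])/s['fy'],1];return M[:3,3]+d*(z-M[2,3])/d[2]
W=F['wrist'];h=px([(165,231)],180,20,2)[0];t=px([(164,236)],180,20,2)[0]
H=gr(W,h,96);T=gr(W,t,75);print('wrist hole',H,'tip',T)
D=F['side']
for a,b in(((129,213),(127,244)),((222,160),(216,204))):
    print('side hole',gr(D,px([a],225,100,5)[0],96)[:2],'tip<=',gr(D,px([b],225,100,5)[0],75)[:2])
a=np.radians(24.7);c=F['q']['tool_pos'][:2]
for s in(52,-58):print('expected hole',c+s*np.array([np.cos(a),np.sin(a)]))
E
```

```text
wrist hole [637.25104273 326.58426964  96.        ] tip [633.67869616 325.19992872  75.        ]
side hole [536.00736655 281.67545817] tip<= [532.81136133 279.98631604]
side hole [638.21383576 327.35342519] tip<= [618.95372466 305.02828678]
expected hole [636.35713501 325.81298842]
expected hole [536.42123548 279.8476103 ]
```

Emit:
servo_tool:
  plan:
    - [[-0.003,-0.0015,0,0,0.005],[0,0,0,0,0.005],[0,0,-0.01,0,0.005],[0,0,-0.01,0,0.005],[0,0,-0.01,0,0.005],[0,0,0,0,0.005],[0,0,0,0,0.005]]

```text
time: 7.0
tool_pos: [585.6, 302.4, 148.9]
tcp_rot: [-180.0, 0.1, 24.7]
ft_force: [-0.0, 0.7, -0.0]
finger_gap: 11.3
grip_force: 39.2
```

Emit:
servo_tool:
  plan:
    - [[0,0,-0.008,0,0.005],[0,0,-0.008,0,0.005],[0,0,-0.006,0,0.005],[0,0,-0.003,0,0.005],[0,0,0,0,0.005],[0,0,0,0,0.005],[0,0,0,0,0.005]]

```text
time: 7.7
tool_pos: [586.3, 302.6, 125.4]
tcp_rot: [180.0, -0.0, 24.7]
ft_force: [-0.3, 0.1, -1.2]
finger_gap: 11.2
grip_force: 39.2
```

Emit:
servo_tool:
  plan:
    - [[0,0,-0.002,0,0.005],[0,0,-0.002,0,0.005],[0,0,-0.001,0,0.005],[0,0,0,0,0.005],[0,0,0,0,0.005],[0,0,0,0,0.005]]

```text
time: 8.3
tool_pos: [586.1, 302.5, 120.1]
tcp_rot: [-180.0, -0.0, 24.7]
ft_force: [-2.0, -1.0, 3.5]
finger_gap: 11.3
grip_force: 39.7
```

Emit:
servo_tool:
  plan:
    - [[0,0,-0.001,0,0.005],[0,0,0,0,0.005],[0,0,0,0,0.005],[0,0,0,0,0.005]]

```text
time: 8.7
tool_pos: [586.0, 302.6, 120.1]
tcp_rot: [180.0, -0.0, 24.7]
ft_force: [-6.2, -2.7, 10.6]
finger_gap: 11.7
grip_force: 40.7
```

Firm contact at the expected height (TCP z 120), so I'll release and retreat.

Emit:
servo_tool:
  plan:
    - [[0,0,0,0,0.015],[0,0,0,0,0.025],[0,0,0,0,0.04],[0,0,0,0,0.045],[0,0,0,0,0.045],[0,0,0.02,0,0.045],[0,0,0.03,0,0.045],[0,0,0.04,0,0.045],[0,0,0.04,0,0.045],[0,0,0.03,0,0.045]]

```text
time: 9.7
tool_pos: [586.5, 302.7, 282.1]
tcp_rot: [180.0, -0.2, 24.7]
ft_force: [1.8, 0.6, 0.4]
finger_gap: 45.5
grip_force: 0.0
```

Emit:
servo_tool:
  plan:
    - [[0,0,0.02,0,0.045],[0,0,0,0,0.045],[0,0,0,0,0.045],[0,0,0,0,0.045]]

```text
time: 10.1
tool_pos: [585.4, 302.2, 296.7]
tcp_rot: [-180.0, 0.2, 24.7]
ft_force: [-0.3, 0.5, -0.2]
finger_gap: 45.0
grip_force: 0.0
```

```bash
python3 - <<'E'
from bench import sense, optics
import cv2,numpy as np
F={n:optics.snapshot(n)['frame'] for n in("scene","side","wrist")}
c=lambda f,x,y,k:cv2.resize(f[y:y+int(300/k),x:x+int(400/k)],(400,300),interpolation=cv2.INTER_CUBIC)
z=lambda f:cv2.resize(f,(400,300))
cv2.imwrite('pics/e.png',np.vstack([np.hstack([c(F['scene'],260,210,4),c(F['side'],225,125,5)]),np.hstack([z(F['wrist']),z(F['scene'])])]))
q=sense();print(q['tool_pos'],q['ft_force'],q['time'])
E
```

```text
[585.42420596 302.26677538 296.87743475] [0.02560094 0.23262296 0.4601378 ] 10.25
```

View pics/e.png

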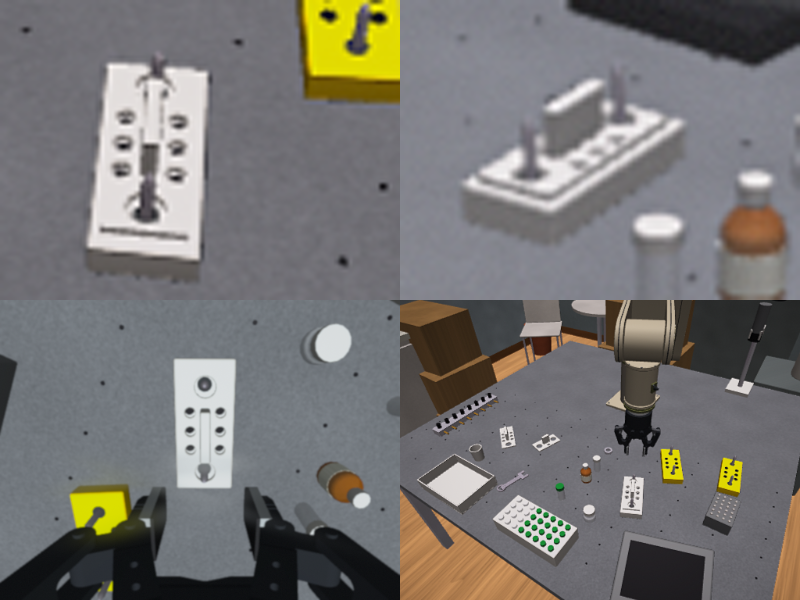

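The plate lies flat on the white base with both posts through its end holes: (147,215) and (155,75) in the scene crop, (530,165) and (620,110) in the side crop. The other two plates have not moved.

```bash
python3 -c "
from bench import r
print(r.hand_in())"
```

```text
the job is handed in; nothing more can be done
None
```

The rack plate is on the white base, flat and fully home over both posts and released; the other two plates were left where they lay, and the job was handed in at about 10 s on the robot's clock.

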